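# Cull the faulty spacer bars into the reject drawer

## Task

Four of the seven spacer bars on the black mat are sound and alike; one is too short, one has a chipped-off corner and one is bent. Open the red reject drawer, put the three faulty bars in it and shut the drawer fully, leaving the sound bars where they lie and the can, hammer and square undisturbed.

Things in the scene. Friction and masses are not known exactly. Their poses are not given: they have to be found in the camera images.
- bar_a: one of four sound light-alloy spacer bars, 120 long x 28 wide x 24 high, square ends, two dark bolt holes on top; lies flat on the mat. Origin: centre of its underside; x along the bar, z up. Mass about 0.22 kg
- bar_b: one of four sound light-alloy spacer bars, 120 long x 28 wide x 24 high, square ends, two dark bolt holes on top; lies flat on the mat. Origin: centre of its underside; x along the bar, z up. Mass about 0.22 kg
- bar_c: one of four sound light-alloy spacer bars, 120 long x 28 wide x 24 high, square ends, two dark bolt holes on top; lies flat on the mat. Origin: centre of its underside; x along the bar, z up. Mass about 0.22 kg
- bar_d: one of four sound light-alloy spacer bars, 120 long x 28 wide x 24 high, square ends, two dark bolt holes on top; lies flat on the mat. Origin: centre of its underside; x along the bar, z up. Mass about 0.22 kg
- bar_short: faulty bar: the same section (28 wide x 24 high) and two holes, but only 80 long. Origin: centre of its underside; x along the bar, z up. About 0.15 kg
- bar_chipped: faulty bar: 120 x 28 x 24 with a corner broken off at its +x end: the break slants from x = +18 at the +y side to x = +32 at mid-width, and beyond that only the -y half (14 wide) is left, to x = +60; only one bolt hole, near the -x end. Origin: centre of the underside of the full bar; x along it, z up. Whole and 28 wide from x = -60 to x = +18. About 0.18 kg, centre of mass near x = -8
- bar_bent: faulty bar, 28 wide x 24 high in section, kinked sideways by 30 degrees: a straight leg 70 long along x, centred on the origin (x = -35 to +35), then a second leg 46 long that turns from x = +35 towards +y. Origin: underside, middle of the 70 leg, z up. About 0.22 kg, centre of mass near x = +22, y = +4
- mat: black rubber mat 340 (x) x 390 (y) x 4 thick, fixed on the bench, on which the seven bars lie in two loose rows (spacing about 170 along x and 90 along y). Origin: centre of its underside
- unit: grey steel drawer unit fixed on the bench, 250 deep (x) x 270 wide (y) x 95 high, with a plain flat top and a single red-fronted drawer facing the robot (-x of the unit). Origin: centre of its underside; its yaw is the drawer's yaw
- unit_drawer0 (a joint): drawer travel in m: 0 shut, grows as the drawer is pulled out along the unit's -x, stops at 0.174. Light running: about 1 N friction and 4 N per m/s damping; it stays where it is left
- unit_drawer0_handle (a point): middle of the drawer's handle: a level round bar 11 in diameter and 120 long along the unit's y, at 57 above the bench; its axis stands 35 in front of the red front (29 clear gap behind it); it moves with the drawer. The front is 15 thick, its top edge 83 above the bench
- drawer_floor (a point): middle of the drawer's inner floor, 22 above the bench; axes as the unit's; moves with the drawer. Inside the drawer: 205 along x (from -102 to +102) by 228 along y (from -114 to +114), side walls 51 high above the floor (6 thick), the front 61 high. When the drawer is out by D, the part from x = -102 to x = -108 + D is open to above; the rest lies under the unit's top
- can: upright green spray can with a plain yellow band, 60 in diameter, 190 high, loose; origin at the centre of its underside
- hammer: brass-headed hammer, 220 long, lying loose to the right of the drawer unit; origin under its middle, x along the handle towards the head
- square: steel try square, loose: dark stock 100 x 24 x 16 along x, blade 20 wide reaching 160 to its +y; origin under the middle of the stock
Not all that is in view belongs to the job. What is shaped like the bar_short but orange, turquoise or yellow is not meant.

How it is judged (in metres and radians):
On the way, in this order (a step that is already met when the one before it is completed fails the run):
1. the reject drawer is pulled out at least 80 mm (value of joint unit_drawer0 above 0.08 m), for 0.2 s.
2. all three faulty bars lie in the drawer (x of bar_short in the frame of drawer_floor between -0.1 and 0.1 m and y of bar_short in the frame of drawer_floor between -0.112 and 0.112 m and z of bar_short in the frame of drawer_floor between -0.008 and 0.035 m and x of bar_chipped in the frame of drawer_floor between -0.1 and 0.1 m and y of bar_chipped in the frame of drawer_floor between -0.112 and 0.112 m and z of bar_chipped in the frame of drawer_floor between -0.008 and 0.035 m and x of bar_bent in the frame of drawer_floor between -0.1 and 0.1 m and y of bar_bent in the frame of drawer_floor between -0.112 and 0.112 m and z of bar_bent in the frame of drawer_floor between -0.008 and 0.035 m), for 0.2 s.
At the end, for the whole second after the job is handed in: The drawer is shut to within 10 mm, the short, chipped and bent bars are at rest inside it (origins within its inner walls and less than 35 mm above its floor), and each sound bar is within 30 mm of where it started (all of step 2 and value of joint unit_drawer0 below 0.01 m and distance of each of bar_a, bar_b, bar_c, bar_d from where it was at the start of the episode below 0.03 m and linear speed of each of bar_short, bar_chipped, bar_bent below 0.02 m/s); the robot touches nothing.
It fails at once if the can, hammer or square is shifted by more than 40 mm (distance of any of can, hammer, square from where it was at the start of the episode above 0.04 m).
It fails at once if the can is tipped (angle between can's own z axis and vertical above 0.3 rad).
It also fails if it takes over 72 s, if anything falls off the work surface, if the arm or the gripper's body presses on something with over 40 N, if the wrist force passes 120 N, or if a joint passes its speed limit or range.

## Robot

A 6-joint arm with a two-finger parallel gripper is mounted at the origin on the work surface. World frame = base frame: x ahead of the robot, y to its left, z up, the work surface at z = 0. Lengths are in m, angles in degrees, forces in N, time in s.
With the tool pointing down it reaches from about 0.4 to 0.825 m from the base axis. Payload 7 kg.
Tool frame: the origin (TCP) lies at the very end of the fingers, on their centre line; the grasp point (between the pads) lies 19 mm behind it (r.hold_point_z is the distance from the TCP to the grasp point, in m); x points along the fingers, y is the direction in which the jaws open and shut, and the axes are right-handed (so a half turn about x gives the same grasp; the last joint's range is limited). The gripper opens to 88 mm and grips with 3 to 60 N. Pads are 19 mm wide; open, the fingers measure 130 mm over their backs; the gripper's body (78 mm by 193 mm) begins 47 mm behind the grasp point.
Start: joints at [89.101, 20.546, 0.682, 0, -70.136, -16.507], TCP at [0.202, 0.644, 0.227] pointing down, gripper open.
Joint ranges: [-176.03, 176.03], [-82.01, 121.73], [-58.28, 71.71], [-173.87, 95.51], [-174.79, -0.11], [-173.66, 173.66]. Speed limits (degrees/s): [136.94, 136.94, 172.46, 180, 180, 180].

## Interface

Orientations are given as [roll, pitch, yaw] about the fixed x, y, z axes, in that order (R = Rz(yaw) Ry(pitch) Rx(roll)).
In Python, from plant import r gives the robot as it stands. The module is installed in compiled form; this text tells all that it offers.
- The arm moves only by the shell command python3 -m creep 'ROWS' [FORCE]. ROWS is JSON, a list of rows, each a list of 7 numbers: the turn, a rotation vector about the tool's x, y, z in rad, then the shift along the tool's x, y, z in cm, then the opening in per cent of the stroke, from 0 (shut) to 100 (fully open). In form: [[rx, ry, rz, x, y, z, fingers], ...]. A call has 1 to 8 rows; each row shifts and turns the commanded pose from where the row before left it, along the tool's axes as they then stand; what a row does not reach is not made up. A row lasts 1/10 s, in which the tool goes at most 50 mm and 8.59 degrees, less where a joint would pass 70% of its speed; a pose out of reach is approached as far as the arm can. A call is refused whole if a number of a shift passes 5 or a number of a turn 0.15, either way. A call with a gripper value outside its range is refused whole. The fingers move at their own pace and stop on an object; FORCE is the grip in N (left out, the last holds). Time passes only in rows, so rows that do not move let the fingers close. It gives the time, the measured TCP pose, the force and the opening at its end, in the units of the state.
- r.get_state(): the state, without advancing time (a new reading comes with each control period).
- r.capture(name): name is "scene" or "top" or "wrist"; returns (picture, depth): 480x640x3 uint8, blue, green, red; 480x640 float32, m along the optical axis (not along the pixel's ray), 0 where there is no reading.
- r.camera_info(name): a dict with "fovy" (degrees; the focal length in pixels is half the picture's height over the tangent of half this angle, whatever the lens; pixels are square), "cx", "cy" (the principal point, pixels), "dist_coeffs" ([k1, k2, p1, p2, k3] as OpenCV has them; the pictures are not rectified), "camera_from_world" (4x4, takes a point from world to camera coordinates). Camera axes: x right, y down, z forward; pixel columns grow to the right and rows downward; lengths in m; the calibration is good to about 2 mm. A picture is of the moment at which its call begins: read the wrist's pose just before it. camera_info takes no time and is no camera call; for the wrist camera it gives the pose at the moment of the call.
- r.close_job(): hands the job in, once; it reports no verdict.
Trained networks look in the newest picture that a camera, given by its name, has taken for a name from the list of things; names that differ only in an ending like _2 or _b are one class to them, and where a whole thing is asked for, a point or a joint stands for the part that bears it (a point fixed in the world has none). Each returns a list of dicts, best first, with "score" (0 to 1); they miss things now and then, are a little off and sometimes report something else, mostly with a low value. They report only what shows in the picture. A call takes as long as a camera call. They do not tell look-alikes from the thing itself.
- r.look_for(query, camera): "rect" ([left, top, right, bottom] in pixels, round what is visible of it).
- r.masks_of(query, camera): "pixels" (480x640 bool, what is visible of it) and "rect" ([left, top, right, bottom] in pixels, round what is visible of it).
The state is a dict: "time_s": time; "joints": joint angles; "qd": joint speeds; "joint_torque": joint torques, N m; "tcp_pos": TCP position; "eef_rot": TCP orientation; "contact_force": force on the tool from outside, world axes, zero at the start; "moment": the same for the moment, N m; "gripper_width": finger opening in m.
Only numpy, scipy, OpenCV 4.12 (cv2) and the standard library are available. Lean on these libraries where they do the work, as an engineer would, in place of code of your own. Each camera call takes 0.05 s, during which the arm holds its last target. There are 200 camera calls.

## Working session

There is one attempt and no reset: what is moved stays moved. The work goes in short steps, Python scripts to look and compute and a shell command to move; the robot and the scene stay as the last step left them, time stands still between calls to the robot, and variables do not carry over. Pictures are saved under pics/ and viewed, about 8 in all and at most 12, crops included, and the job is handed in when it is done.

```bash
mkdir -p pics; ls
python3 - <<'E'
from plant import r
import cv2
s=r.get_state();print({k:s[k] for k in('time_s','tcp_pos','eef_rot','gripper_width')},r.hold_point_z)
for n in("top","scene"):
    p,d=r.capture(n);cv2.imwrite(f"pics/{n}0.png",p);i=r.camera_info(n);print(n,i)
E
```

```text
pics
{'time_s': 0.0, 'tcp_pos': array([0.20181825, 0.6436088 , 0.2256139 ]), 'eef_rot': array([  95.1699403 ,   89.9054138 , -102.24353051]), 'gripper_width': 0.08783148257010102} 0.0188
top {'fovy': 44.20592258402126, 'cx': 309.7632444300238, 'cy': 242.71682718550778, 'dist_coeffs': array([0.05181602, 0.        , 0.        , 0.        , 0.        ]), 'camera_from_world': array([[ 2.58570403e-03, -9.99996296e-01,  8.50075317e-04,
        -2.39912119e-02],
       [-9.80248726e-01, -2.70274563e-03, -1.97750170e-01,
         4.92400078e-01],
       [ 1.97751735e-01, -3.21961836e-04, -9.80252084e-01,
         1.42874045e+00],
       [ 0.00000000e+00,  0.00000000e+00,  0.00000000e+00,
         1.00000000e+00]])}
scene {'fovy': 50.10465775335155, 'cx': 322.71063079728253, 'cy': 243.2434673593323, 'dist_coeffs': array([-0.12219776,  0.        ,  0.        ,  0.        ,  0.        ]), 'camera_from_world': array([[ 0.73028418,  0.68298223, -0.01484199, -0.33853149],
       [ 0.40803139, -0.45350977, -0.7923631 , -0.15937122],
       [-0.54790091,  0.57259424, -0.6098692 ,  1.82211907],
       [ 0.        ,  0.        ,  0.        ,  1.        ]])}
```

View pics/top0.png

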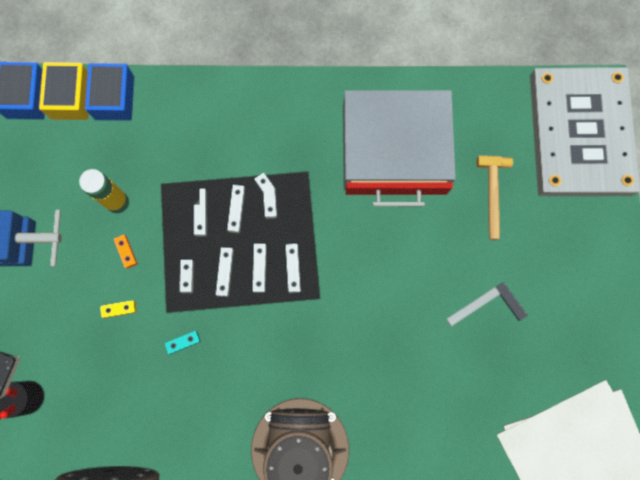

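View pics/scene0.png

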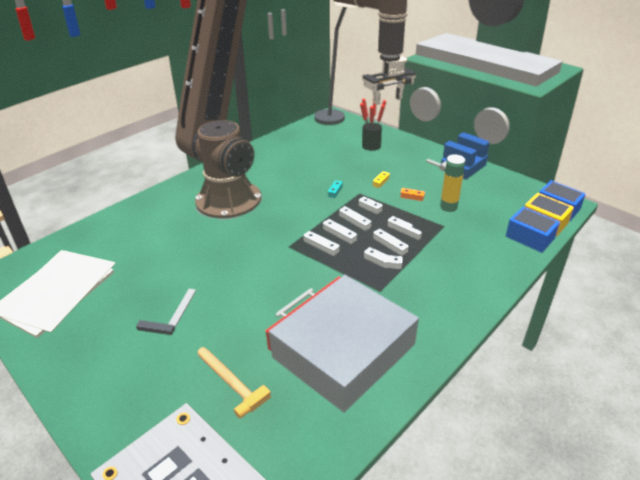

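Candidates in top view:
- Faulty: chipped (200,212), bent (267,196), short (186,276).
- Sound: (236,208), (225,272), (260,267), (293,268).
- Look-alikes, not meant: orange (124,251), yellow (117,309), turquoise (182,342).

The handle is at (399,204), the can at (105,190), the hammer at (494,195) and the square at (490,305). The arm's wrist is off to the left.

```bash
cat > h.py <<'E'
import numpy as np, cv2
from plant import r
from scipy.spatial.transform import Rotation as R
def cloud(name):
    i=r.camera_info(name); p,d=r.capture(name)
    f=240/np.tan(np.radians(i["fovy"]/2)); K=np.array([[f,0,i["cx"]],[0,f,i["cy"]],[0,0,1.]])
    u,v=np.meshgrid(np.arange(640.),np.arange(480.))
    n=cv2.undistortPoints(np.stack([u.ravel(),v.ravel()],1)[:,None],K,np.array(i["dist_coeffs"]))[:,0]
    c=np.concatenate([n,np.ones((len(n),1))],1)*d.reshape(-1,1)
    T=np.linalg.inv(i["camera_from_world"])
    W=(c@T[:3,:3].T+T[:3,3]).reshape(480,640,3); W[d==0]=np.nan
    return p,d,W
def bars(p,W,lo=.016,hi=.045):
    g=cv2.cvtColor(p,cv2.COLOR_BGR2HSV)
    m=((W[...,2]>lo)&(W[...,2]<hi)&(g[...,1]<60)&(g[...,2]>90)).astype(np.uint8)
    n,l,st,c=cv2.connectedComponentsWithStats(m)
    o=[]
    for k in range(1,n):
        if st[k,4]<100: continue
        P=W[l==k]; (cx,cy),(a,b),an=cv2.minAreaRect((P[:,:2]*1000).astype(np.float32))
        if a<b: a,b,an=b,a,an+90
        o.append((c[k].round(),(round(cx),round(cy)),round(a),round(b),round((an+90)%180-90,1),np.nanmedian(P[:,2]).round(4),P))
    return o
E
python3 - <<'E'
from h import *
p,d,W=cloud("top")
for o in bars(p,W): print(*o[:-1],o[-1][:,:2].mean(0).round(3))
for q in("unit","can","hammer","square","unit_drawer0_handle"):
    for m in r.masks_of(q,"top")[:1]:
        P=W[m["pixels"]];P=P[~np.isnan(P[:,0])]
        print(q,m["score"],m["rect"],P.mean(0).round(3),P.min(0).round(3),P.max(0).round(3))
P=W[90:182,340:460].reshape(-1,3);P=P[(P[:,2]>.085)&(P[:,2]<.11)]
print("unit top",cv2.minAreaRect((P[:,:2]*1000).astype(np.float32)),P[:,2].mean())
P=W[188:212,365:432].reshape(-1,3);P=P[(P[:,2]>.035)&(P[:,2]<.075)]
print("handle",len(P),cv2.minAreaRect((P[:,:2]*1000).astype(np.float32)),np.median(P,0))
E
```

```text
[586. 131.] (797, -735) 346 246 0.0 0.0405 [ 0.79  -0.734]
[267. 195.] (625, 88) 119 41 16.0 0.0285 [0.622 0.088]
[235. 208.] (589, 169) 123 29 -5.4 0.0288 [0.587 0.168]
[200. 214.] (578, 260) 120 29 1.7 0.0286 [0.571 0.258]
[259. 268.] (434, 106) 120 29 -0.4 0.0289 [0.433 0.105]
[292. 268.] (434, 21) 120 28 4.1 0.0288 [0.433 0.021]
[224. 271.] (424, 193) 120 29 -4.2 0.0292 [0.423 0.193]
[186. 276.] (413, 287) 80 31 0.9 0.0292 [0.412 0.286]
[511. 300.] (355, -525) 96 24 36.0 0.0191 [ 0.355 -0.523]
[575. 440.] (8, -651) 313 216 -65.6 0.0186 [ 0.025 -0.65 ]
unit 0.8 [343.9, 92.0, 458.8, 207.5] [ 0.739 -0.243  0.091] [ 0.586 -0.406 -0.004] [ 0.882 -0.108  0.107]
can 0.95 [80.4, 170.4, 126.9, 213.6] [0.598 0.466 0.137] [ 0.576  0.446 -0.003] [0.637 0.564 0.199]
hammer 0.63 [474.2, 154.6, 515.2, 240.8] [ 0.642 -0.495  0.023] [ 0.509 -0.549 -0.   ] [ 0.731 -0.459  0.035]
square 0.83 [446.4, 284.5, 525.8, 325.8] [ 0.345 -0.474  0.012] [ 0.29  -0.56  -0.006] [ 0.4   -0.366  0.027]
unit_drawer0_handle 0.58 [344.3, 185.2, 455.1, 204.7] [ 0.627 -0.244  0.065] [ 0.586 -0.376 -0.004] [ 0.649 -0.112  0.093]
unit top ((761.8145751953125, -245.19195556640625), (239.87826538085938, 272.7606201171875), 0.2268238216638565) 0.09566121385573828
handle 570 ((607.6022338867188, -246.11590576171875), (170.38336181640625, 43.197689056396484), 89.94368743896484) [ 0.62492796 -0.24486497  0.06078101]
```

```bash
cat >> h.py <<'E'
def plan(pos=None,down_y=None):
    """down_y: world heading (deg) for tool y with tool x straight down. prints turn needed (tool rotvec, rad) and shift after the turn (cm)"""
    s=r.get_state(); a=s["eef_rot"]; M=R.from_euler("xyz",a,degrees=True).as_matrix()
    print("t",s["time_s"],"tcp",s["tcp_pos"].round(4),"w",round(s["gripper_width"],4),"F",np.round(s["contact_force"],1),"q6",s["joints"][5].round(1))
    y=M[:,1];print("tool x",M[:,0].round(4),"y heading",np.degrees(np.arctan2(y[1],y[0])).round(2))
    T=M
    if down_y is not None:
        h=np.radians(down_y);x=np.array([0,0,-1.]);y=np.array([np.cos(h),np.sin(h),0]);T=np.stack([x,y,np.cross(x,y)],1)
        print("turn",R.from_matrix(M.T@T).as_rotvec().round(4))
    if pos is not None: print("shift cm",(T.T@(np.array(pos)-s["tcp_pos"])*100).round(2))
E
python3 - <<'E'
from h import *
plan((.46,.19,.30),90);plan(None,-90);plan(None,0);plan(None,180)
E
```

```text
t 0.4 tcp [0.2019 0.644  0.2264] w 0.0876 F [ 0.6 -0.2  0.4] q6 -16.5
tool x [-1.e-04 -2.e-04 -1.e+00] y heading -107.41
turn [ 2.8378e+00 -3.0000e-04 -1.0000e-04]
shift cm [ -7.36 -45.4   25.81]
t 0.4 tcp [0.2019 0.644  0.2264] w 0.0876 F [ 0.6 -0.2  0.4] q6 -16.5
tool x [-1.e-04 -2.e-04 -1.e+00] y heading -107.41
turn [-3.038e-01  0.000e+00 -2.000e-04]
t 0.4 tcp [0.2019 0.644  0.2264] w 0.0876 F [ 0.6 -0.2  0.4] q6 -16.5
tool x [-1.e-04 -2.e-04 -1.e+00] y heading -107.41
turn [-1.8746e+00  2.0000e-04 -2.0000e-04]
t 0.4 tcp [0.2019 0.644  0.2264] w 0.0876 F [ 0.6 -0.2  0.4] q6 -16.5
tool x [-1.e-04 -2.e-04 -1.e+00] y heading -107.41
turn [ 1.267e+00 -1.000e-04 -2.000e-04]
```

```bash
python3 -m creep '[[-0.15,0,0,0,0,0,100],[-0.15,0,0,0,0,0,100],[-0.004,0,0,-0.6,3.8,-2.15,100],[0,0,0,-0.6,3.8,-2.15,100],[0,0,0,-0.6,3.8,-2.15,100],[0,0,0,-0.6,3.8,-2.15,100],[0,0,0,-0.6,3.8,-2.15,100],[0,0,0,-0.6,3.8,-2.15,100]]'
python3 -m creep '[[0,0,0,-0.6,3.8,-2.15,100],[0,0,0,-0.6,3.8,-2.15,100],[0,0,0,-0.6,3.8,-2.15,100],[0,0,0,-0.6,3.8,-2.15,100],[0,0,0,-0.6,3.8,-2.15,100],[0,0,0,-0.6,3.8,-2.15,100],[0,0,0,0,0,0,100]]'
python3 - <<'E'
from h import *
plan((.46,.19,.30),-90)
p,d,W=cloud("wrist");cv2.imwrite("pics/w1.png",p)
for o in bars(p,W): print(*o[:-1],o[-1][:,:2].mean(0).round(3))
E
```

```text
time_s: 1.2
tcp_pos: [0.3314, 0.4144, 0.263]
eef_rot: [-112.5, 90.0, 67.5]
contact_force: [1.0, 0.6, -0.6]
gripper_width: 0.0878
time_s: 1.9
tcp_pos: [0.4617, 0.1845, 0.2997]
eef_rot: [-166.8, 89.9, 13.0]
contact_force: [0.4, -0.3, 0.0]
gripper_width: 0.0876
t 1.9 tcp [0.4617 0.1845 0.2997] w 0.0876 F [ 0.4 -0.3  0. ] q6 45.2
tool x [ 1.6e-03  4.0e-04 -1.0e+00] y heading -90.23
turn [-0.004  -0.0016  0.0004]
shift cm [-0.03 -0.55  0.17]
[401.  53.] (622, 88) 116 42 16.0 0.0275 [0.625 0.09 ]
[330.  87.] (588, 170) 119 28 -5.2 0.0276 [0.591 0.17 ]
[252. 102.] (579, 262) 119 28 2.0 0.0275 [0.575 0.259]
[379. 219.] (434, 107) 121 28 -0.4 0.0274 [0.437 0.108]
[445. 219.] (434, 23) 120 29 3.9 0.0274 [0.437 0.024]
[310. 227.] (424, 194) 120 28 -4.3 0.0275 [0.427 0.194]
[236. 236.] (413, 289) 80 28 1.3 0.0275 [0.416 0.288]
```

View pics/w1.png

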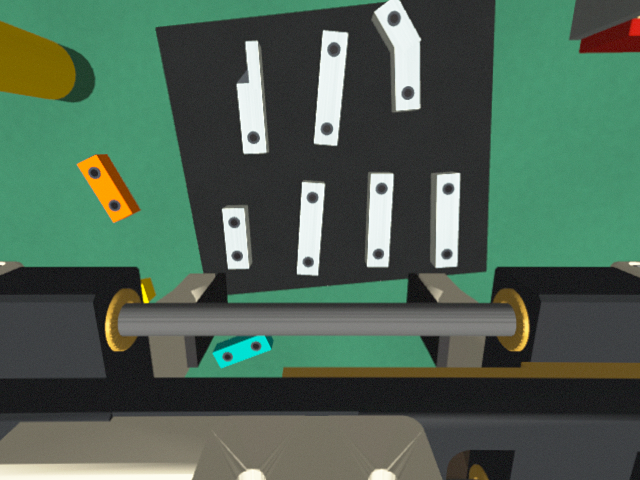

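The close view confirms chipped (252,102), bent (400,53) and short (236,236). Orange, yellow and turquoise lie off the mat. Next is the drawer handle.

```bash
python3 -m creep '[[0.15,0,0,0,0,0,100],[0.15,0,0,0,0,0,100],[0.15,0,0,0,0,0,100],[0.15,0,0,0,0,0,100],[0.15,0,0,0,0,0,100],[0.15,0,0,0,0,0,100],[0.15,0,0,0,0,0,100],[0.15,0,0,0,0,0,100]]' >/dev/null
python3 -m creep '[[0.15,0,0,0,0,0,50],[0.15,0,0,0,0,0,50],[0.071,0,0,0,0,0,50],[0,0,0,0.2,-1.3,-4.05,50],[0,0,0,0.2,-1.3,-4.05,50],[0,0,0,0.2,-1.3,-4.05,50],[0,0,0,0.2,-1.3,-4.05,50],[0,0,0,0.2,-1.3,-4.05,50]]' >/dev/null
python3 -m creep '[[0,0,0,0.2,-1.3,-4.05,50],[0,0,0,0.2,-1.3,-4.05,50],[0,0,0,0.2,-1.3,-4.05,50],[0,0,0,0.2,-1.3,-4.05,50],[0,0,0,0,0,0,50]]'
python3 - <<'E'
from h import *
plan((.592,-.245,.12),180)
p,d,W=cloud("wrist");cv2.imwrite("pics/w2.png",p)
g=cv2.cvtColor(p,cv2.COLOR_BGR2HSV)
ok=(W[...,0]>.56)&(W[...,0]<.70)&(W[...,1]<-.12)&(W[...,1]>-.4)
m=ok&(W[...,2]>.05)&(W[...,2]<.072)&(W[...,0]<.612)&(g[...,1]<70)
P=W[m];print("handle",len(P),cv2.minAreaRect((P[:,:2]*1000).astype(np.float32)),np.median(P,0))
m=ok&(W[...,2]>.088)&(g[...,1]<70);P=W[m];print("unit edge",P[:,0].min())
for y in(-.2,-.25,-.3):
    Q=P[abs(P[:,1]-y)<.005]; print(y,Q[:,0].min() if len(Q) else None)
E
```

```text
time_s: 4.05
tcp_pos: [0.5776, -0.1794, 0.2789]
eef_rot: [103.4, 89.9, -166.8]
contact_force: [-0.0, 1.0, -1.2]
gripper_width: 0.0436
t 4.05 tcp [ 0.5776 -0.1794  0.2789] w 0.0436 F [-0.   1.  -1.2] q6 -1.4
tool x [-2.3e-03 -5.0e-04 -1.0e+00] y heading 179.84
turn [-0.0029 -0.0005 -0.0023]
shift cm [15.89 -1.44 -6.56]
handle 1512 ((598.9766845703125, -245.1348419189453), (24.764907836914062, 128.88088989257812), 0.056617215275764465) [ 0.59274162 -0.24995507  0.06090014]
unit edge 0.5600009436795343
-0.2 0.5600009436795343
-0.25 0.6442646485287641
-0.3 0.6441937157819316
```

View pics/w2.png

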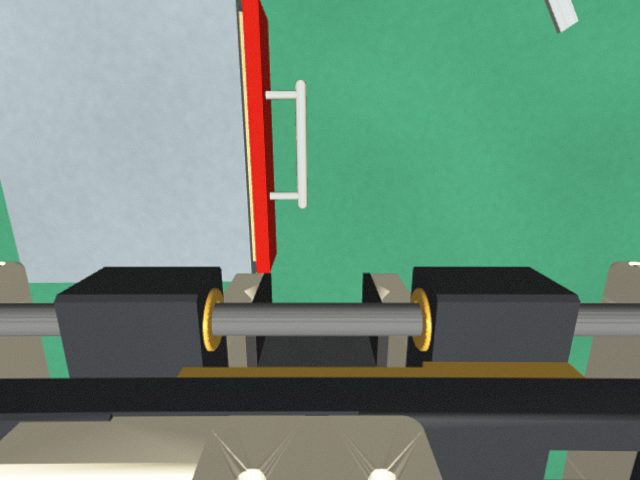

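```bash
python3 -m creep '[[0,0,0.002,0,-0.72,-3.28,20],[0,0,0,0,-0.72,-3.28,20],[0,0,0,4,0,0,20],[0,0,0,4,0,0,20],[0,0,0,4,0,0,20],[0,0,0,4,0,0,20],[0,0,0,2.5,0,0,20],[0,0,0,0,0,0,20]]' 20
python3 - <<'E'
from h import *
plan((.592,-.245,.045),180)
E
```

```text
time_s: 4.9
tcp_pos: [0.5885, -0.2399, 0.0917]
eef_rot: [79.9, 89.5, 170.0]
contact_force: [0.1, -0.1, -0.4]
gripper_width: 0.0178
t 4.9 tcp [ 0.5885 -0.2399  0.0917] w 0.0178 F [ 0.1 -0.1 -0.4] q6 4.7
tool x [-0.0089  0.0016 -1.    ] y heading -179.94
turn [ 0.001   0.0016 -0.0089]
shift cm [ 4.67 -0.35 -0.51]
```

```bash
python3 -m creep '[[0,0.001,-0.008,0,-0.35,-0.5,20],[0,0,0,2.3,0,0,20],[0,0,0,2.3,0,0,20],[0,0,0,0,0,0,20]]' 25
python3 -m creep '[[0,0,0,0,0,0,0],[0,0,0,0,0,0,0],[0,0,0,0,0,0,0],[0,0,0,0,0,0,0]]' 25
python3 - <<'E'
from h import *
plan((.42,-.245,.047),180)
E
```

```text
time_s: 5.3
tcp_pos: [0.5945, -0.2467, 0.0493]
eef_rot: [-96.8, 89.7, -6.8]
contact_force: [-1.7, 0.3, -0.3]
gripper_width: 0.0176
time_s: 5.7
tcp_pos: [0.5958, -0.2473, 0.0517]
eef_rot: [-100.8, 89.5, -10.8]
contact_force: [-1.9, 1.7, 6.6]
gripper_width: 0.0101
t 5.7 tcp [ 0.5958 -0.2473  0.0517] w 0.0101 F [-1.9  1.7  6.6] q6 5.2
tool x [ 0.0089 -0.0017 -1.    ] y heading -179.97
turn [ 0.0005 -0.0017  0.0089]
shift cm [ 0.47 17.58  0.23]
```

```bash
python3 -m creep '[[0,0,0,0,0,0,20],[0,-0.001,0.008,0,0.25,0.2,20],[0,0,0,0.8,0,0,20],[0,0,0,0,0,0,20]]' 25
python3 -m creep '[[0,0,0,0,0,0,0],[0,0,0,0,0,0,0],[0,0,0,0,0,0,0]]' 25
python3 - <<'E'
from h import *
plan((.42,-.245,.047),180)
E
```

```text
time_s: 6.1
tcp_pos: [0.5916, -0.2449, 0.0403]
eef_rot: [82.5, 89.8, 172.5]
contact_force: [0.1, 0.0, -0.6]
gripper_width: 0.0174
time_s: 6.4
tcp_pos: [0.592, -0.2451, 0.0411]
eef_rot: [85.5, 89.9, 175.5]
contact_force: [1.2, -0.7, -2.8]
gripper_width: 0.0102
t 6.4 tcp [ 0.592  -0.2451  0.0411] w 0.0102 F [ 1.2 -0.7 -2.8] q6 5.1
tool x [-2.6e-03  2.0e-04 -1.0e+00] y heading 179.99
turn [-0.0001  0.0002 -0.0026]
shift cm [-5.90e-01  1.72e+01  1.00e-02]
```

```bash
python3 -m creep '[[0,0,0,0,0.8,0,0],[0,0,0,0,1.6,0,0],[0,0,0,0,2.2,0,0],[0,0,0,0,2.4,0,0],[0,0,0,0,2.4,0,0],[0,0,0,0,2.4,0,0],[0,0,0,0,2.2,0,0],[0,0,0,0,1.5,0,0]]'
python3 -m creep '[[0,0,0,0,1.0,0,0],[0,0,0,0,0.5,0,0],[0,0,0,0,0,0,0],[0,0,0,0,0,0,20],[0,0,0,0,0,0,20],[0,0,0,0,0,0,20]]'
python3 - <<'E'
from h import *
plan((.42,-.245,.10),180)
E
```

```text
time_s: 7.2
tcp_pos: [0.4341, -0.2453, 0.0412]
eef_rot: [87.7, 89.8, 177.7]
contact_force: [2.5, -5.1, -12.2]
gripper_width: 0.0104
time_s: 7.8
tcp_pos: [0.4219, -0.2451, 0.0422]
eef_rot: [91.2, 89.9, -178.8]
contact_force: [-0.7, 0.2, -0.1]
gripper_width: 0.0173
t 7.8 tcp [ 0.4219 -0.2451  0.0422] w 0.0173 F [-0.7  0.2 -0.1] q6 7.0
tool x [-0.0019 -0.     -1.    ] y heading 180.0
turn [-0.0001 -0.     -0.0019]
shift cm [-5.78  0.19  0.01]
```

```bash
python3 -m creep '[[0,0,0,-4,0,0,20],[0,0,0,-4,0,0,20],[0,0,0,-4,0,0,20],[0,0,0,-4,0,0,30],[-0.15,0,0,-4,0,0,60],[-0.15,0,0,0,0,0,60],[-0.15,0,0,0,0,0,60],[-0.15,0,0,0,0,0,60]]' >/dev/null
python3 -m creep '[[-0.15,0,0,0,0,0,60],[-0.15,0,0,0,0,0,60],[-0.15,0,0,0,0,0,60],[-0.15,0,0,0,0,0,60],[-0.15,0,0,0,0,0,60],[-0.15,0,0,0,0,0,60],[-0.106,0,0,0.8,-4.2,-1.35,60],[0,0,0,0.8,-4.2,-1.35,60]]' >/dev/null
python3 -m creep '[[0,0,0,0.8,-4.2,-1.35,60],[0,0,0,0.8,-4.2,-1.35,60],[0,0,0,0.8,-4.2,-1.35,60],[0,0,0,0.8,-4.2,-1.35,60],[0,0,0,0.8,-4.2,-1.35,60],[0,0,0,0.8,-4.2,-1.35,60],[0,0,0,0.8,-4.2,-1.35,60],[0,0,0,0.8,-4.2,-1.35,60]]' >/dev/null
python3 -m creep '[[0,0,0,0.8,-4.2,-1.35,60],[0,0,0,0.8,-4.2,-1.35,60],[0,0,0,0,0,0,60]]'
python3 - <<'E'
from h import *
plan((.5665,.2606,.012),-88)
p,d,W=cloud("top")
for o in bars(p,W): print(*o[:-1])
P=W[150:290,340:460].reshape(-1,3)
Q=P[(P[:,2]>.047)&(P[:,2]<.075)&(P[:,0]<.44)];print("handle",np.median(Q,0))
Q=P[(P[:,2]>.01)&(P[:,2]<.032)&(P[:,0]>.4)&(P[:,0]<.68)];print("floor",len(Q),np.percentile(Q,2,0).round(3),np.percentile(Q,98,0).round(3))
E
```

```text
time_s: 10.5
tcp_pos: [0.5713, 0.2668, 0.1437]
eef_rot: [15.2, 89.8, -162.6]
contact_force: [-0.0, -0.0, -0.4]
gripper_width: 0.0528
t 10.5 tcp [0.5713 0.2668 0.1437] w 0.0528 F [-0.  -0.  -0.4] q6 49.6
tool x [-2.9e-03 -9.0e-04 -1.0e+00] y heading -87.8
turn [ 0.0036  0.0029 -0.0008]
shift cm [13.17  0.61  0.51]
[585. 132.] (799, -735) 348 247 0.1 0.0405
[267. 195.] (624, 87) 119 41 16.0 0.0287
[235. 208.] (589, 168) 122 30 -4.6 0.0286
[200. 222.] (551, 259) 66 29 2.5 0.028
[259. 268.] (434, 106) 120 29 -0.3 0.0291
[292. 268.] (434, 21) 121 28 4.0 0.029
[224. 271.] (424, 193) 121 30 -4.1 0.0289
[186. 276.] (413, 287) 79 30 0.4 0.0283
[512. 300.] (353, -524) 97 24 34.0 0.0191
[575. 440.] (7, -646) 303 214 -65.1 0.0186
handle [ 0.42203575 -0.24654903  0.06221625]
floor 6058 [ 0.487 -0.358  0.016] [ 0.659 -0.137  0.03 ]
```

```bash
python3 -m creep '[[0.003,0.003,0,3,0.6,0.5,60],[0,0,0,4,0,0,60],[0,0,0,4,0,0,60],[0,0,0,2.2,0,0,60],[0,0,0,0,0,0,60],[0,0,0,0,0,0,0],[0,0,0,0,0,0,0],[0,0,0,0,0,0,0]]' 30
python3 -m creep '[[0,0,0,0,0,0,0],[0,0,0,0,0,0,0],[0,0,0,-1,0,0,0],[0,0,0,-3,0,0,0],[0,0,0,-4,0,0,0],[0,0,0,-4,0,0,0],[0,0,0,-3,0,0,0]]'
python3 - <<'E'
from h import *
plan((.540,-.311,.19),-90)
E
```

```text
time_s: 11.35
tcp_pos: [0.5672, 0.2572, 0.0156]
eef_rot: [-150.3, 89.8, 31.5]
contact_force: [-0.1, 1.7, 1.5]
gripper_width: 0.034
time_s: 12.05
tcp_pos: [0.5662, 0.2565, 0.1669]
eef_rot: [-158.5, 89.8, 23.4]
contact_force: [0.6, 0.4, -1.8]
gripper_width: 0.0275
t 12.05 tcp [0.5662 0.2565 0.1669] w 0.0275 F [ 0.6  0.4 -1.8] q6 49.4
tool x [ 0.0026  0.0011 -1.    ] y heading -88.15
turn [ 0.0323 -0.0026  0.0011]
shift cm [-2.31 56.75  2.62]
```

```bash
python3 -m creep '[[0.032,-0.003,0.001,0,0,0,0],[0,0,0,-0.2,2,0.2,0],[0,0,0,-0.2,4,0.2,0],[0,0,0,-0.2,4.5,0.2,0],[0,0,0,-0.2,4.5,0.2,0],[0,0,0,-0.2,4.5,0.2,0],[0,0,0,-0.2,4.5,0.2,0],[0,0,0,-0.2,4.5,0.2,0]]' >/dev/null
python3 -m creep '[[0,0,0,-0.2,4.5,0.2,0],[0,0,0,-0.2,4.5,0.2,0],[0,0,0,-0.2,4.5,0.2,0],[0,0,0,-0.2,4.5,0.2,0],[0,0,0,0,4.5,0.2,0],[0,0,0,0,4.0,0.2,0],[0,0,0,0,2.2,0,0],[0,0,0,0,0,0,0]]'
python3 - <<'E'
from h import *
plan((.540,-.311,.034),-90)
E
```

```text
time_s: 13.65
tcp_pos: [0.5383, -0.3183, 0.1853]
eef_rot: [8.0, 89.8, -172.1]
contact_force: [-0.7, 0.4, -2.5]
gripper_width: 0.0279
t 13.65 tcp [ 0.5383 -0.3183  0.1853] w 0.0279 F [-0.7  0.4 -2.5] q6 102.5
tool x [-4.2e-03 -6.0e-04 -1.0e+00] y heading -90.19
turn [-0.0033  0.0042 -0.0006]
shift cm [15.13 -0.73 -0.17]
```

```bash
python3 -m creep '[[-0.003,0.004,0,3,-0.7,-0.2,0],[0,0,0,4,0,0,0],[0,0,0,4,0,0,0],[0,0,0,2.5,0,0,0],[0,0,0,1.2,0,0,0],[0,0,0,0.3,0,0,0],[0,0,0,0,0,0,0]]'
python3 -m creep '[[0,0,0,0,0,0,42],[0,0,0,0,0,0,42],[0,0,0,-3,0,0,42],[0,0,0,-4,0,0,42],[0,0,0,-4,0,0,42],[0,0,0,-4,0,0,42],[0,0,0,-2,0,0,60],[0,0,0,0,0,0,60]]'
python3 - <<'E'
from h import *
plan((.413,.288,.13),-89)
p,d,W=cloud("top");
for o in bars(p,W,.035,.06): print(*o[:-1])
E
```

```text
time_s: 14.35
tcp_pos: [0.5427, -0.3085, 0.0368]
eef_rot: [152.1, 89.8, -27.6]
contact_force: [0.7, -0.6, -1.9]
gripper_width: 0.0278
time_s: 15.15
tcp_pos: [0.5442, -0.3092, 0.2118]
eef_rot: [159.9, 89.4, -19.9]
contact_force: [-0.0, -0.3, -0.7]
gripper_width: 0.0477
t 15.15 tcp [ 0.5442 -0.3092  0.2118] w 0.0477 F [-0.  -0.3 -0.7] q6 101.9
tool x [ 0.0106 -0.0038 -0.9999] y heading -89.79
turn [-0.0138 -0.0106 -0.004 ]
shift cm [  8.18 -59.94  12.07]
[586. 130.] (798, -735) 346 246 0.2 0.0411
[423. 229.] (531, -308) 74 32 -0.0 0.0465
```

```bash
python3 -m creep '[[-0.014,-0.01,-0.004,0,-2,0.4,60],[0,0,0,0.5,-4.3,0.9,60],[0,0,0,0.5,-4.5,0.9,60],[0,0,0,0.5,-4.5,0.9,60],[0,0,0,0.5,-4.5,0.9,60],[0,0,0,0.5,-4.5,0.9,60],[0,0,0,0.5,-4.5,0.9,60],[0,0,0,0.5,-4.5,0.9,60]]' >/dev/null
python3 -m creep '[[0,0,0,0.6,-4.5,0.9,60],[0,0,0,0.6,-4.5,0.9,60],[0,0,0,0.6,-4.5,0.9,60],[0,0,0,0.6,-4.5,0.9,60],[0,0,0,0.6,-4.5,0.9,60],[0,0,0,0.6,-4,0.9,60],[0,0,0,0.6,-3,0.4,60],[0,0,0,0.4,0,0,60]]'
python3 - <<'E'
from h import *
plan((.413,.288,.012),-89)
E
```

```text
time_s: 16.8
tcp_pos: [0.4052, 0.3207, 0.127]
eef_rot: [-19.2, 89.5, 162.0]
contact_force: [0.5, -0.2, 0.0]
gripper_width: 0.0527
t 16.8 tcp [0.4052 0.3207 0.127 ] w 0.0527 F [ 0.5 -0.2  0. ] q6 31.8
tool x [-0.0081  0.0026 -1.    ] y heading -88.83
turn [0.003  0.0081 0.0028]
shift cm [11.5   3.28 -0.72]
```

```bash
python3 -m creep '[[0.003,0.008,0.003,0,3.3,-0.7,60],[0,0,0,3.5,0,0,60],[0,0,0,4,0,0,60],[0,0,0,3.3,0,0,60],[0,0,0,0.6,0,0,60],[0,0,0,0,0,0,0],[0,0,0,0,0,0,0],[0,0,0,0,0,0,0]]' 30
python3 -m creep '[[0,0,0,0,0,0,0],[0,0,0,0,0,0,0],[0,0,0,-1,0,0,0],[0,0,0,-3,0,0,0],[0,0,0,-4,0,0,0],[0,0,0,-4,0,0,0],[0,0,0,-4,0,0,0]]'
python3 - <<'E'
from h import *
plan((.545,-.254,.19),-90)
E
```

```text
time_s: 17.6
tcp_pos: [0.4142, 0.2858, 0.0154]
eef_rot: [-126.9, 89.8, 53.9]
contact_force: [0.3, -0.1, -0.6]
gripper_width: 0.0341
time_s: 18.3
tcp_pos: [0.4129, 0.2841, 0.1761]
eef_rot: [-5.8, 90.0, 175.0]
contact_force: [0.3, 1.2, -2.0]
gripper_width: 0.0275
t 18.3 tcp [0.4129 0.2841 0.1761] w 0.0275 F [ 0.3  1.2 -2. ] q6 33.8
tool x [-3.e-04  0.e+00 -1.e+00] y heading -89.19
turn [0.0141 0.0003 0.    ]
shift cm [ -1.39  53.81 -13.21]
```

```bash
python3 -m creep '[[0.014,0,0,-0.2,2,-0.5,0],[0,0,0,-0.2,4,-1,0],[0,0,0,-0.2,4.4,-1.1,0],[0,0,0,-0.2,4.4,-1.1,0],[0,0,0,-0.2,4.4,-1.1,0],[0,0,0,-0.2,4.4,-1.1,0],[0,0,0,-0.2,4.4,-1.1,0],[0,0,0,0,4.4,-1.1,0]]' >/dev/null
python3 -m creep '[[0,0,0,0,4.4,-1.1,0],[0,0,0,0,4.4,-1.1,0],[0,0,0,0,4.4,-1.1,0],[0,0,0,0,4.4,-1.1,0],[0,0,0,0,4,-0.7,0],[0,0,0,0,3,-0.5,0],[0,0,0,0,1,0,0],[0,0,0,0,0,0,0]]'
python3 - <<'E'
from h import *
plan((.545,-.254,.034),-90)
E
```

```text
time_s: 19.9
tcp_pos: [0.5499, -0.2962, 0.1876]
eef_rot: [-22.0, 89.9, 157.9]
contact_force: [-1.1, 0.9, -2.8]
gripper_width: 0.0279
t 19.9 tcp [ 0.5499 -0.2962  0.1876] w 0.0279 F [-1.1  0.9 -2.8] q6 100.3
tool x [-1.2e-03  5.0e-04 -1.0e+00] y heading -90.13
turn [-0.0022  0.0012  0.0005]
shift cm [15.36 -4.22  0.49]
```

```bash
python3 -m creep '[[-0.002,0.001,0,0,-4.2,0.5,0],[0,0,0,3.5,0,0,0],[0,0,0,4,0,0,0],[0,0,0,4,0,0,0],[0,0,0,2.4,0,0,0],[0,0,0,1.2,0,0,0],[0,0,0,0.2,0,0,0],[0,0,0,0,0,0,0]]'
python3 -m creep '[[0,0,0,0,0,0,42],[0,0,0,0,0,0,42],[0,0,0,-3,0,0,42],[0,0,0,-4,0,0,42],[0,0,0,-4,0,0,42],[0,0,0,-4,0,0,42],[0,0,0,-2,0,0,60],[0,0,0,0,-2,0,60]]'
python3 - <<'E'
from h import *
plan()
p,d,W=cloud("top")
for o in bars(p,W):
    P=o[-1]
    if o[0][1]<205 and 240<o[0][0]<290:
        print(*o[:-1]); Q=P[P[:,0]<.625]
        for lo in(.575,.585,.595,.605,.615):
            S=P[abs(P[:,0]-lo)<.006];print(lo,np.percentile(S[:,1],[3,50,97]).round(4))
        a=np.polyfit(Q[:,0],Q[:,1],1);an=np.degrees(np.arctan(a[0]));print("bent leg",an,P[:,0].min(),"bbox corner")
E
```

```text
time_s: 20.7
tcp_pos: [0.5468, -0.2528, 0.0359]
eef_rot: [172.4, 89.9, -7.5]
contact_force: [0.5, 0.5, -1.0]
gripper_width: 0.0279
time_s: 21.5
tcp_pos: [0.5479, -0.2348, 0.2101]
eef_rot: [168.1, 89.4, -11.8]
contact_force: [1.2, 0.9, -1.4]
gripper_width: 0.0478
t 21.5 tcp [ 0.5479 -0.2348  0.2101] w 0.0478 F [ 1.2  0.9 -1.4] q6 94.4
tool x [ 0.0095 -0.002  -1.    ] y heading -89.96
[267. 195.] (624, 87) 118 41 16.0 0.0289
0.575 [0.0665 0.0794 0.0921]
0.585 [0.0668 0.0797 0.0927]
0.595 [0.0683 0.0809 0.0951]
0.605 [0.0696 0.0847 0.0953]
0.615 [0.0699 0.0826 0.0954]
bent leg 3.223030924860673 0.564699357810573 bbox corner
```

```bash
python3 -m creep '[[-0.078,-0.009,-0.002,0,0,0,60],[0,0,0,0,-2,-0.6,60],[0,0,0,1,-4.2,-1.2,60],[0,0,0,1,-4.2,-1.2,60],[0,0,0,1,-4.2,-1.2,60],[0,0,0,1,-4.2,-1.2,60],[0,0,0,1,-4.2,-1.2,60],[0,0,0,1,-4.2,-1.2,60]]' >/dev/null
python3 -m creep '[[0,0,0,1,-4,-1.2,60],[0,0,0,1,0,-0.1,60],[0,0,0,0,0,0,60]]'
python3 - <<'E'
from h import *
plan((.614,.083,.012),-85.5)
p,d,W=cloud("wrist")
cv2.imwrite("pics/w3.png",p)
E
```

```text
time_s: 22.65
tcp_pos: [0.6102, 0.0861, 0.1238]
eef_rot: [-11.7, 89.4, 173.0]
contact_force: [-0.8, 0.5, -0.4]
gripper_width: 0.0527
t 22.65 tcp [0.6102 0.0861 0.1238] w 0.0527 F [-0.8  0.5 -0.4] q6 68.9
tool x [-0.0099  0.0012 -1.    ] y heading -85.31
turn [0.0033 0.0097 0.002 ]
shift cm [11.18  0.34 -0.36]
```

View pics/w3.png

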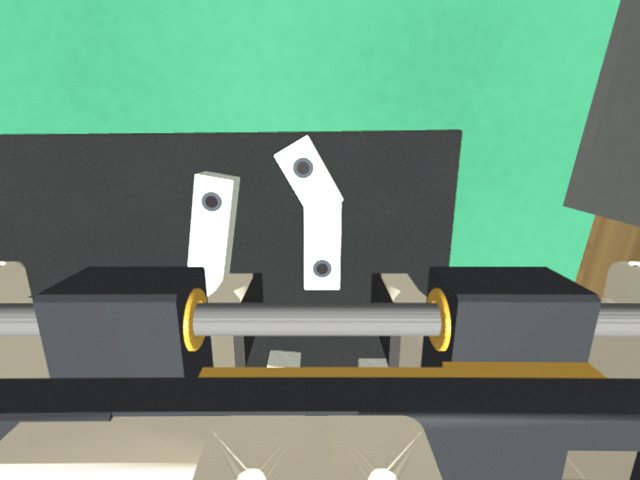

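The bent bar's long leg (322,245) lines up with the jaws, and the sound bar to its left (213,230) is clear.

```bash
python3 -m creep '[[0.003,0.009,0.002,0,0.3,-0.4,60],[0,0,0,3.5,0,0,60],[0,0,0,4,0,0,60],[0,0,0,3,0,0,60],[0,0,0,0.6,0,0,60],[0,0,0,0,0,0,0],[0,0,0,0,0,0,0],[0,0,0,0,0,0,0]]' 30
python3 -m creep '[[0,0,0,0,0,0,0],[0,0,0,0,0,0,0],[0,0,0,-1,0,0,0],[0,0,0,-3,0,0,0],[0,0,0,-4,0,0,0],[0,0,0,-4,0,0,0],[0,0,0,-4,0,0,0]]'
python3 - <<'E'
from h import *
plan((.545,-.191,.19),-90)
E
```

```text
time_s: 23.5
tcp_pos: [0.6167, 0.083, 0.016]
eef_rot: [-163.8, 89.7, 20.6]
contact_force: [0.4, -0.6, 0.9]
gripper_width: 0.0342
time_s: 24.2
tcp_pos: [0.6144, 0.0825, 0.1758]
eef_rot: [-142.6, 90.0, 41.8]
contact_force: [1.0, 0.7, -3.0]
gripper_width: 0.0275
t 24.2 tcp [0.6144 0.0825 0.1758] w 0.0275 F [ 1.   0.7 -3. ] q6 68.8
tool x [ 6.e-04  5.e-04 -1.e+00] y heading -85.57
turn [ 0.0773 -0.0006  0.0005]
shift cm [-1.42 27.35  6.94]
```

```bash
python3 -m creep '[[0.077,0,0,-0.4,0,0,0],[0,0,0,-0.5,2.4,0.6,0],[0,0,0,-0.5,4,1,0],[0,0,0,0,4.3,1.1,0],[0,0,0,0,4.3,1.1,0],[0,0,0,0,4.3,1.1,0],[0,0,0,0,4.3,1.1,0],[0,0,0,0,3.7,0.9,0]]' >/dev/null
python3 -m creep '[[0,0,0,0,0,0,0],[0,0,0,0,0,0,0]]'
python3 - <<'E'
from h import *
plan((.545,-.191,.034),-90)
E
```

```text
time_s: 25.2
tcp_pos: [0.5454, -0.1912, 0.1879]
eef_rot: [-142.5, 89.9, 37.4]
contact_force: [0.6, -0.2, -2.1]
gripper_width: 0.0277
t 25.2 tcp [ 0.5454 -0.1912  0.1879] w 0.0277 F [ 0.6 -0.2 -2.1] q6 89.9
tool x [ 1.e-03  8.e-04 -1.e+00] y heading -90.12
turn [-0.002  -0.001   0.0008]
shift cm [15.39 -0.02  0.04]
```

```bash
python3 -m creep '[[-0.002,-0.001,0,3.5,0,0,0],[0,0,0,4,0,0,0],[0,0,0,4,0,0,0],[0,0,0,2.4,0,0,0],[0,0,0,1.2,0,0,0],[0,0,0,0.2,0,0,0],[0,0,0,0,0,0,0]]'
python3 -m creep '[[0,0,0,0,0,0,42],[0,0,0,0,0,0,42],[0,0,0,-3,0,0,42],[0,0,0,-4,0,0,42],[0,0,0,-4,0,0,42],[0,0,0,-4,0,0,42],[0,0,0,-2,0,0,20]]'
python3 -m creep '[[0,0,0,0,-4.5,0,20],[0,0,0,0,-4.5,0,20],[0,0,0,0,-4.5,0,20],[0,0,0,0,-4.5,0,20],[0,0,0,0,0,0,20]]'
python3 - <<'E'
from h import *
plan((.422,-.246,.15),180)
p,d,W=cloud("top");cv2.imwrite("pics/top2.png",cv2.resize(p[90:330,150:470],None,fx=2.4,fy=2.4))
for o in bars(p,W): print(*o[:-1])
print()
for o in bars(p,W,.036,.06): print(*o[:-1])
E
```

```text
time_s: 25.9
tcp_pos: [0.547, -0.1898, 0.0354]
eef_rot: [-165.6, 89.9, 14.5]
contact_force: [0.6, -0.2, -2.0]
gripper_width: 0.0278
time_s: 26.6
tcp_pos: [0.5477, -0.1909, 0.21]
eef_rot: [174.9, 89.6, -4.9]
contact_force: [-0.1, 0.6, -0.1]
gripper_width: 0.0327
time_s: 27.1
tcp_pos: [0.5462, -0.0063, 0.2061]
eef_rot: [-150.3, 89.8, 30.1]
contact_force: [-0.0, 0.0, 0.0]
gripper_width: 0.0174
t 27.1 tcp [ 0.5462 -0.0063  0.2061] w 0.0174 F [-0.  0.  0.] q6 70.5
tool x [ 0.0029  0.0017 -1.    ] y heading -89.63
turn [ 1.5772e+00 -1.0000e-03  3.6000e-03]
shift cm [  5.61  12.42 -23.97]
[585. 132.] (798, -735) 346 247 0.1 0.0405
[235. 213.] (573, 170) 90 29 -5.0 0.0287
[374. 220.] (556, -189) 120 48 12.1 0.0368
[259. 266.] (434, 106) 120 29 -0.4 0.0287
[292. 268.] (434, 21) 122 28 4.0 0.0288
[511. 300.] (353, -525) 97 24 33.9 0.0186
[576. 440.] (8, -647) 307 214 -65.9 0.0186

[586. 130.] (797, -735) 345 247 0.1 0.0414
[374. 219.] (554, -185) 117 40 11.4 0.0469
[424. 222.] (556, -309) 122 31 0.2 0.0471
[401. 222.] (546, -252) 82 29 -1.0 0.0469
```

View pics/top2.png

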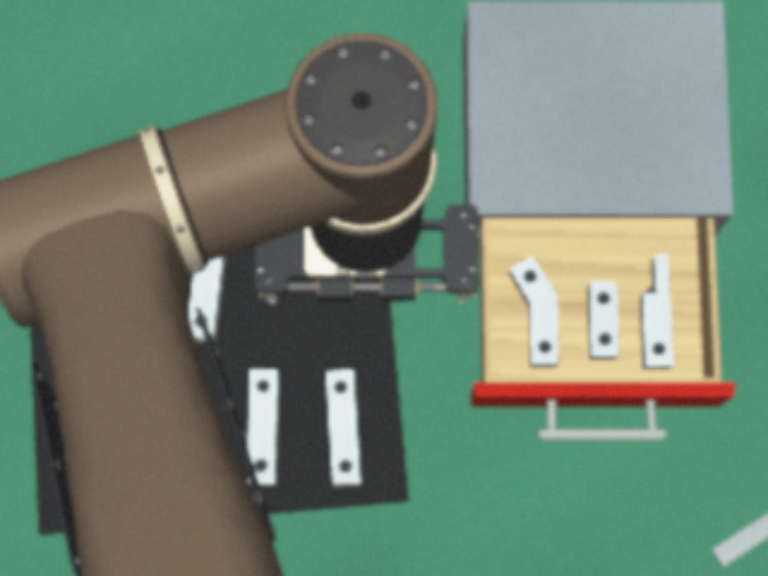

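All three faulty bars lie flat in the drawer: bent (540,310), short (603,318) and chipped (658,315), tops at 47 mm. Now I'll shut it.

```bash
python3 -m creep '[[0.15,0,0,0,0,0,20],[0.15,0,0,0,0,0,20],[0.15,0,0,0,0,0,20],[0.15,0,0,0,0,0,20],[0.15,0,0,0,0,0,20],[0.15,0,0,0,0,0,20],[0.15,0,0,0,0,0,20],[0.15,0,0,0,0,0,20]]' >/dev/null
python3 -m creep '[[0.15,0,0,0,0,0,20],[0.15,0,0,0,0,0,20],[0.077,0,0,0,0,0,20],[0,0,0,0.6,1.8,-3.4,20],[0,0,0,0.8,1.8,-3.4,20],[0,0,0,0.8,1.8,-3.4,20],[0,0,0,0.8,1.8,-3.4,20],[0,0,0,0.8,1.8,-3.4,20]]' >/dev/null
python3 -m creep '[[0,0,0,0.8,1.8,-3.4,20],[0,0,0,1,1.7,-3.4,20],[0,0,0,0,0,0,20],[0,0,0,0,0,0,20]]'
python3 - <<'E'
from h import *
plan((.422,-.246,.041),180)
E
```

```text
time_s: 29.15
tcp_pos: [0.4191, -0.2493, 0.149]
eef_rot: [-76.3, 90.0, 13.3]
contact_force: [0.7, -0.0, 0.2]
gripper_width: 0.0177
t 29.15 tcp [ 0.4191 -0.2493  0.149 ] w 0.0177 F [ 0.7 -0.   0.2] q6 7.2
tool x [ 7.e-04  2.e-04 -1.e+00] y heading 179.58
turn [-0.0073  0.0002  0.0007]
shift cm [10.8  -0.29  0.33]
```

```bash
python3 -m creep '[[-0.007,0,0,0,-0.3,0.3,20],[0,0,0,3.5,0,0,20],[0,0,0,2.3,0,0,20],[0,0,0,2.5,0,0,20],[0,0,0,2.5,0,0,20],[0,0,0,0,0,0,20]]'
python3 -m creep '[[0,0,0,0,0,0,0],[0,0,0,0,0,0,0],[0,0,0,0,0,0,0]]' 25
python3 - <<'E'
from h import *
plan((.592,-.246,.041),180)
E
```

```text
time_s: 29.75
tcp_pos: [0.4217, -0.2435, 0.0383]
eef_rot: [72.7, 89.7, 163.0]
contact_force: [-0.3, 0.3, 0.3]
gripper_width: 0.0177
time_s: 30.05
tcp_pos: [0.4237, -0.2445, 0.0415]
eef_rot: [-77.1, 89.9, 13.1]
contact_force: [0.8, 3.7, -2.6]
gripper_width: 0.0102
t 30.05 tcp [ 0.4237 -0.2445  0.0415] w 0.0102 F [ 0.8  3.7 -2.6] q6 7.2
tool x [ 2.1e-03  5.0e-04 -1.0e+00] y heading -179.81
turn [0.0033 0.0005 0.0021]
shift cm [  0.05 -16.83  -0.15]
```

Push gently to keep the bars from sliding.

```bash
python3 -m creep '[[0,0,0,0,-0.5,0,0],[0,0,0,0,-1,0,0],[0,0,0,0,-1.4,0,0],[0,0,0,0,-1.6,0,0],[0,0,0,0,-1.7,0,0],[0,0,0,0,-1.7,0,0],[0,0,0,0,-1.7,0,0],[0,0,0,0,-1.7,0,0]]' >/dev/null
python3 -m creep '[[0,0,0,0,-1.6,0,0],[0,0,0,0,-1.4,0,0],[0,0,0,0,-1,0,0],[0,0,0,0,-0.6,0,0],[0,0,0,0,-0.5,0,0],[0,0,0,0,-0.4,0,0],[0,0,0,0,0,0,0],[0,0,0,0,0,0,0]]'
python3 - <<'E'
from h import *
plan((.594,-.246,.041),180)
E
```

```text
time_s: 31.65
tcp_pos: [0.5925, -0.2441, 0.0415]
eef_rot: [-86.4, 89.8, 3.8]
contact_force: [0.9, 5.5, 3.4]
gripper_width: 0.0099
t 31.65 tcp [ 0.5925 -0.2441  0.0415] w 0.0099 F [0.9 5.5 3.4] q6 5.2
tool x [ 2.7e-03  2.0e-04 -1.0e+00] y heading -179.8
turn [0.0035 0.0002 0.0027]
shift cm [ 0.05 -0.15 -0.19]
```

Back to the shut position of 0.592. Release, lift, retreat and check.

```bash
python3 -m creep '[[0,0,0,0,-0.2,0,0],[0,0,0,0,0,0,0],[0,0,0,0,0,0,20],[0,0,0,0,0,0,20],[0,0,0,-2,0,0,20],[0,0,0,-4,0,0,20],[0,0,0,-4,0,0,20],[0,0,0,-4,0,0,20]]'
python3 -m creep '[[0,0,0,-4,0,0,20],[0,0,0,-3,3,0,20],[0,0,0,0,4.5,0,20],[0,0,0,0,4.5,0,20],[0,0,0,0,0,0,20],[0,0,0,0,0,0,20]]'
python3 - <<'E'
from h import *
plan()
p,d,W=cloud("top");cv2.imwrite("pics/top3.png",p)
for o in bars(p,W): print(*o[:-1])
P=W[150:290,340:460].reshape(-1,3)
Q=P[(P[:,2]>.05)&(P[:,2]<.072)&(P[:,0]<.612)];print("handle",len(Q),np.median(Q,0))
p,d,W=cloud("scene")
for q in("can","hammer","square"):
    m=r.masks_of(q,"top")[0];print(q,m["score"],m["rect"])
E
```

```text
time_s: 32.45
tcp_pos: [0.5924, -0.2449, 0.1819]
eef_rot: [88.2, 90.0, 178.3]
contact_force: [0.8, -0.0, -1.4]
gripper_width: 0.0176
time_s: 33.05
tcp_pos: [0.472, -0.2453, 0.2515]
eef_rot: [-95.7, 89.9, -5.6]
contact_force: [-0.3, 0.4, 0.6]
gripper_width: 0.0175
t 33.05 tcp [ 0.472  -0.2453  0.2515] w 0.0175 F [-0.3  0.4  0.6] q6 6.5
tool x [ 1.8e-03 -2.0e-04 -1.0e+00] y heading -179.87
[585. 131.] (798, -735) 347 247 -0.3 0.0404
[235. 208.] (589, 169) 122 29 -5.2 0.0289
[259. 267.] (434, 106) 119 29 -0.2 0.0293
[224. 271.] (424, 193) 120 29 -4.1 0.0287
[507. 294.] (364, -515) 68 26 32.0 0.0188
[576. 440.] (4, -648) 302 219 -64.9 0.0185
handle 21 [ 0.58761117 -0.19391077  0.06079029]
can 0.7 [80.8, 172.6, 126.4, 211.5]
hammer 0.64 [486.3, 156.2, 514.0, 237.9]
square 0.66 [448.4, 282.2, 528.2, 325.8]
```

View pics/top3.png

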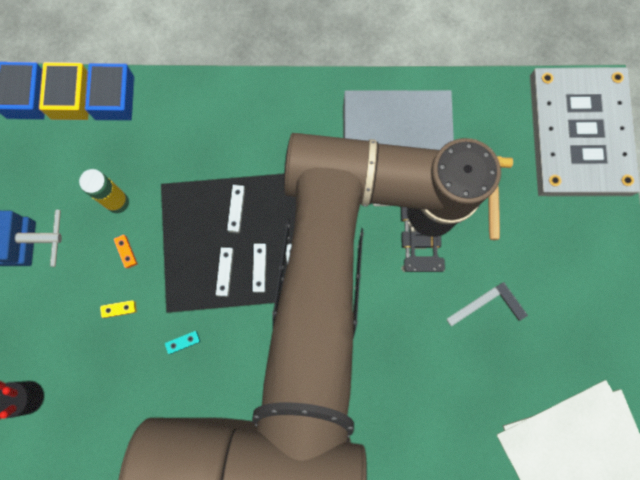

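The arm hides the handle and the fourth sound bar, so I'll step aside for one check.

```bash
python3 -m creep '[[0,0,0,-0.7,-2.6,2.6,20],[0,0,0,-0.7,-2.6,2.6,20],[0,0,0,-0.7,-2.6,2.6,20],[0,0,0,-0.7,-2.6,0,20],[0,0,0,0,0,0,20],[0,0,0,0,0,0,20]]'
python3 - <<'E'
from h import *
p,d,W=cloud("wrist")
g=cv2.cvtColor(p,cv2.COLOR_BGR2HSV)
m=(W[...,0]>.56)&(W[...,0]<.61)&(W[...,1]<-.2)&(W[...,1]>-.3)&(W[...,2]>.05)&(W[...,2]<.072)&(g[...,1]<70)
P=W[m];P=P[abs(P[:,1]+.25)<.03];print("handle",len(P),np.median(P,0))
p,d,W=cloud("scene");cv2.imwrite("pics/scene3.png",p)
for o in bars(p,W): print(*o[:-1])
E
```

```text
time_s: 33.9
tcp_pos: [0.577, -0.1661, 0.2773]
eef_rot: [77.3, 89.9, 167.5]
contact_force: [-0.6, -0.3, 0.0]
gripper_width: 0.0178
handle 656 [ 0.59243459 -0.25196432  0.06113898]
[411.  35.] (-667, 2082) 307 56 1.1 0.03
[610.  85.] (657, 2074) 320 108 11.0 0.0315
[220. 203.] (42, -66) 85 23 30.5 0.0305
[355. 217.] (431, 189) 126 34 -5.1 0.0251
[340. 230.] (440, 101) 126 34 -1.1 0.0253
[390. 240.] (593, 164) 125 35 -4.6 0.0253
[321. 242.] (439, 17) 124 35 3.5 0.0252
[ 95. 265.] (2, -528) 125 74 26.8 0.0172
[ 53. 287.] (3, -656) 196 108 5.2 0.0172
[ 16. 310.] (21, -779) 120 46 12.8 0.0171
[ 42. 321.] (116, -739) 108 29 11.0 0.017
[342. 375.] (831, -305) 356 184 48.3 0.0305
[179. 454.] (761, -736) 260 239 0.6 0.0395
```

View pics/scene3.png

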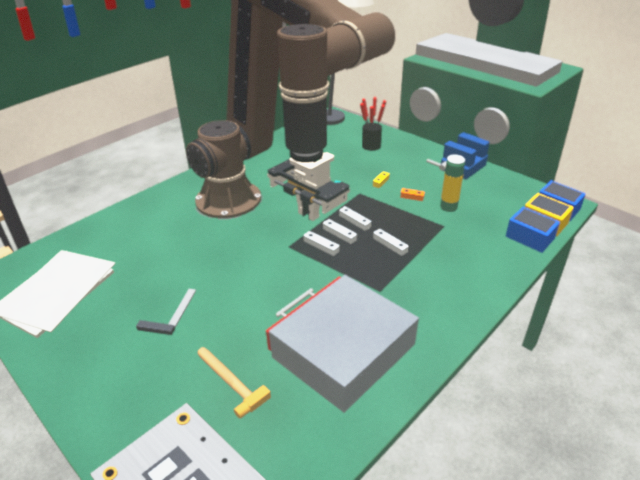

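The scene shows the drawer shut, with the handle at x = 0.5924 against 0.5927 before opening. All four sound bars are in place, the can, hammer and square have not moved, and the gripper is clear.

```bash
python3 -c "
from plant import r
print(r.close_job())"
```

```text
the job is handed in; nothing more can be done
None
```

The three faulty bars are in the reject drawer and the drawer is shut. I handed the job in at about 34 s of the 72 s allowed; no verdict is reported.

**What I did:** I opened the drawer by about 170 mm by its handle and laid the chipped, short and bent bars in it. I then pushed it shut by the handle and backed the arm off.

**Last checks:**
- **Faulty bars:** before shutting, all three lay flat, tops about 47 mm above the bench, well inside the walls. They could not be seen once the drawer was shut.
- **Drawer:** the handle is back at x = 0.5924 (0.5927 before opening), so it is shut to within about a millimetre.
- **Sound bars:** in the last top view three are within 1 mm of their start. The arm hid the fourth (bar near 0.434, 0.021). The scene camera puts it within about 7 mm, and that camera is offset by a similar amount on the other three.
- **Can, hammer and square:** by eye they have not moved, and the can stands upright. The network's hammer box was narrower (left edge 486 against 474 pixels), because the arm hid part of it.

**What went wrong:**
- **First handle grip:** it was too near the fingertips, so I redid it about 10 mm lower.
- **Short bar:** I overshot by about 40 mm while carrying it and corrected that before lowering.

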